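# Tighten the edge clamp with the red T-handle key

## Robot

A 6-joint arm with a two-finger parallel gripper is mounted at the origin on the work surface. World frame = base frame: x ahead of the robot, y to its left, z up, the work surface at z = 0. Lengths are in m, angles in rad, forces in N, time in s.
With the tool pointing down it reaches from about 0.35 to 0.925 m from the base axis. Payload 6.4 kg.
Tool frame: the origin (TCP) lies midway between the tips of the shut fingers; the grasp point (between the pads) lies 19 mm behind it; x points along the fingers, z is the direction in which the jaws open and shut, and the axes are right-handed (so a half turn about x gives the same grasp; the last joint's range is limited). The gripper opens to 94 mm and grips with 3 to 60 N. Pads are 16 mm wide; open, the fingers measure 119 mm over their backs; the gripper's body (75 mm by 177 mm) begins 78 mm behind the grasp point.
Start: joints at [-1.455, 0.245, 1.558, -0, 1.339, -0.174], TCP at [0.186, -0.623, 0.205] pointing down, gripper open.
Joint ranges: [-3.13, 3.13], [-1.02, 2.26], [0.13, 2.54], [-0.95, 4.09], [0.21, 2.88], [-2.74, 2.74]. Speed limits (rad/s): [2.57, 2.57, 3.14, 3.14, 3.14, 3.14].

## Interface

Orientations are given as a rotation vector (axis times angle).
In Python, from bench import arm, viewer gives the robot as it stands.
- The arm moves only by the tool send_rows, never from a script. Its argument "targets" is a list of rows, each an object with "travel": the shift along the tool's x, y, z in mm, a list of three; "rot": the turn, a rotation vector about the tool's x, y, z in rad, a list of three; "fingers": the finger opening in mm, from 0 to 94. In form: [{"travel": [dx, dy, dz], "rot": [wx, wy, wz], "fingers": fingers}, ...]. A call has 1 to 5 rows; each row shifts and turns the commanded pose from where the row before left it, along the tool's axes as they then stand; what a row does not reach is not made up. A row lasts 1/12 s, in which the tool goes at most 41.7 mm and 7.16 degrees, less where a joint would pass 70% of its speed; a pose out of reach is approached as far as the arm can. A call is refused whole if a number of a shift passes 41.7 or a number of a turn 0.125, either way. A call with a gripper value outside its range is refused whole. The fingers move at their own pace and stop on an object; "newtons" is the grip in N (left out, the last holds). Time passes only in rows, so rows that do not move let the fingers close. It gives the time, the measured TCP pose, the force and the opening at its end, in the units of the state.
- arm.get_obs(): the state, without advancing time (a new reading comes with each control period).
- viewer.read_camera(name): name is "scene" or "top" or "wrist"; returns the picture (420x560x3 uint8, blue, green, red); there is no depth.
- viewer.camera_model(name): a dict with "fx", "fy", "cx", "cy" (pixels), "k1" (the pictures are not rectified: a ray, as slopes to the right and down, at radius r is drawn at 1 + k1 r^2 times it, then the intrinsics apply), "rvec" (rotation vector, rad) and "tvec" (3), from world to camera coordinates, as OpenCV has them. Camera axes: x right, y down, z forward; pixel columns grow to the right and rows downward; lengths in m; the calibration is good to about 2 mm. A picture is of the moment at which its call begins: read the wrist's pose just before it. camera_model takes no time and is no camera call; for the wrist camera it gives the pose at the moment of the call.
- arm.hand_in(): hands the job in, once; it reports no verdict.
The state is a dict: "t": time; "joint_pos": joint angles; "joint_velocities": joint speeds; "joint_efforts": joint torques, N m; "ee_pos": TCP position; "tcp_rot": TCP orientation; "ft_force": force on the tool from outside, world axes, zero at the start; "wrist_torque": the same for the moment, N m; "finger_gap": finger opening in m.
Only numpy, scipy, OpenCV 4.12 (cv2) and the standard library are available. Lean on these libraries where they do the work, as an engineer would, in place of code of your own. Each camera call takes 0.05 s, during which the arm holds its last target. There are 200 camera calls.

## Task

Clamp the board in the green edge clamp: take the red T-handle key out of its wooden stand, stand it fully home in the square socket of the screw sunk in the clamp's round well, and turn it about a quarter turn clockwise (seen from above) until the screw stops. Leave the red key standing upright in the socket and let go of it; leave the blue key, which is too small, in the stand.

Things in the scene. Friction and masses are not known exactly. Their poses are not given: they have to be found in the camera images.
- red_key: The right key, upright in a stand. 143 mm tall, 0.25 kg: red cross handle 100 mm long, 20 wide, 28 high, its middle 129 mm above the lower end; round steel shank of 18 mm diameter; lowest 26 mm a 13 mm square (its bottom 10 mm tapers to 8). Origin: centre of the lower end; z up the shank, x along the handle, square's sides along x and y. Starts with its lower end 10 mm above the table.
- blue_key: The wrong key, same shape, origin and axes, but a blue handle and an 8 mm square, which spins in the socket. The keys stand in the two holes of a fixed wooden stand, 220 x 70 mm, 70 mm high; holes 150 mm apart, 20.5 mm wide, 60 mm deep. Which hole holds which key varies.
- socket (a point): Mouth centre of the brass screw's socket; turns with it; z up, x and y along the sides. 16 mm square (key has 15 degrees play either way, fits any quarter), 3 mm chamfer, 20 mm deep, floor 4 mm above table. It lies at the bottom of a round well, 24 mm wide (40 at the chamfered rim), 38 mm deep, in the flat 120 x 110 mm top of the fixed green clamp, 62 mm above table; jaw, board, stop are lower.
- lock_screw (a joint): Turn of the clamp's screw in rad: 0 is loose (socket's sides parallel to the clamp top's edges), it grows clockwise seen from above, and a hard stop ends it at 1.6, where the steel jaw meets the board. It starts between 0 and 0.2, needs about 0.12 N m to turn, and stays where it is left. The key's play is lost first, so turn the key a little over 90 degrees.
Things that resemble listed ones, but are neither listed nor needed, are in the scene too. Of the things shaped like the red_key, the red one is meant.

How it is judged:
By the outcome, as a careful person would: the job done as asked, in the order asked, and still so for the second after the job is handed in, with the robot touching nothing.
It also fails if it takes over 50 s, if anything falls off the work surface, if the arm or the gripper's body presses on something with over 40 N, if the wrist force passes 120 N, or if a joint passes its speed limit or range.

## Working session

There is one attempt and no reset: what is moved stays moved. The work goes in short steps, Python scripts to look and compute and a tool call to move; the robot and the scene stay as the last step left them, time stands still between calls to the robot, and variables do not carry over. Pictures are saved under pics/ and viewed, about 8 in all and at most 12, crops included, and the job is handed in when it is done.

Besides the shell and the picture viewer there is one more tool, called after "Emit:" by a JSON object that holds its "method" and its "body", one argument or row to a line. send_rows: Moves the arm, as the interface text tells. Its arguments: {"type":"object","properties":{"targets":{"type":"array","items":{"type":"object","properties":{"travel":{"type":"array","items":{"type":"number"}},"rot":{"type":"array","items":{"type":"number"}},"fingers":{"type":"number"}}}},"newtons":{"type":"number"}},"required":["targets"]}

```bash
ls; mkdir -p pics
cat > h.py <<'E'
import numpy as np, cv2
from bench import arm, viewer
def snap(n,f):
    m=viewer.camera_model(n); im=np.array(viewer.read_camera(n)); cv2.imwrite('pics/'+f,im); return im,m
def ray(m,u,v):
    x,y=(u-m['cx'])/m['fx'],(v-m['cy'])/m['fy']; r0=np.hypot(x,y); r=r0
    for _ in range(20): r=r0/(1+m['k1']*r*r)
    s=r/r0 if r0>0 else 1
    R=cv2.Rodrigues(np.array(m['rvec'],float))[0]; t=np.array(m['tvec'],float)
    return -R.T@t, R.T@np.array([x*s,y*s,1])
def onz(m,u,v,z):
    c,d=ray(m,u,v); return c+d*(z-c[2])/d[2]
def proj(m,p):
    R=cv2.Rodrigues(np.array(m['rvec'],float))[0]; q=R@np.array(p)+np.array(m['tvec'],float)
    x,y=q[:2]/q[2]; s=1+m['k1']*(x*x+y*y); return m['fx']*x*s+m['cx'],m['fy']*y*s+m['cy']
E
python3 - <<'E'
from h import *
np.set_printoptions(precision=4,suppress=True)
print(arm.get_obs())
a,m=snap('top','top0.png');b,m2=snap('scene','scene0.png');snap('wrist','wr0.png')
for x in (m,m2,viewer.camera_model('wrist')): print(x)
hsv=cv2.cvtColor(a,cv2.COLOR_BGR2HSV)
for nm,lo,hi in (('red',(0,120,60),(8,255,255)),('red2',(172,120,60),(180,255,255)),('blue',(100,120,50),(130,255,255)),('green',(40,80,40),(85,255,255))):
    n,l,s,c=cv2.connectedComponentsWithStats(cv2.inRange(hsv,lo,hi))
    for i in range(1,n):
        if s[i,4]>40: print(nm,s[i],c[i])
E
```

```text
pics
{'t': 0.0, 'joint_pos': array([-1.4551,  0.2458,  1.559 , -0.    ,  1.3387, -0.1741]), 'joint_velocities': array([ 0.0003,  0.0005,  0.0002, -0.0006, -0.    , -0.0015]), 'joint_efforts': array([  0.0001, -41.5838, -31.4596,   0.0685,   0.0333,  -0.0001]), 'ee_pos': array([ 0.1857, -0.6223,  0.2044]), 'tcp_rot': array([ 0.9944,  1.3338, -0.9922]), 'ft_force': array([-0.1069,  1.1556,  0.3002]), 'wrist_torque': array([-0.0058,  0.0249, -0.0189]), 'finger_gap': 0.09389833772185646}
{'fx': 430.4870697919672, 'fy': 430.4870697919672, 'cx': 287.3116798318431, 'cy': 213.20895231853152, 'k1': -0.13135928796463847, 'rvec': array([ 2.1868, -2.1622,  0.1091]), 'tvec': array([0.0456, 0.5023, 0.9703])}
{'fx': 481.9871792215197, 'fy': 481.9871792215197, 'cx': 279.19537661743465, 'cy': 212.8541372853025, 'k1': -0.16743937789586147, 'rvec': array([ 2.1553,  1.063 , -0.4644]), 'tvec': array([-0.341 , -0.2055,  1.2489])}
{'fx': 344.32348710319116, 'fy': 344.32348710319116, 'cx': 281.70874846878655, 'cy': 209.56598886161385, 'k1': -0.06875774762297811, 'rvec': array([-2.3635,  1.7623,  0.2061]), 'tvec': array([-0.65  , -0.0243,  0.3899])}
red [200 210  14  50 534] [206.4944 234.5843]
red [492 224  27  40 422] [505.5237 244.2299]
red [544 241   4  18  59] [545.8305 249.0339]
red [545 349   4  18  62] [546.2581 356.9677]
blue [  89   33  113   64 4514] [150.5317  66.4984]
blue [430  52  12  30 290] [435.1552  66.6483]
blue [505  57  12  30 260] [510.8192  71.1462]
blue [99 96 40  2 55] [118.3636  96.7273]
blue [200 139  23  46 422] [210.9052 161.8507]
blue [ 552  214    8  181 1207] [556.1152 302.493 ]
green [ 351  105   65   29 1076] [384.027  118.6571]
green [ 363  156   77   95 3892] [401.7955 207.3929]
green [398 188  19  19 204] [407.3676 196.9118]
```

View pics/top0.png

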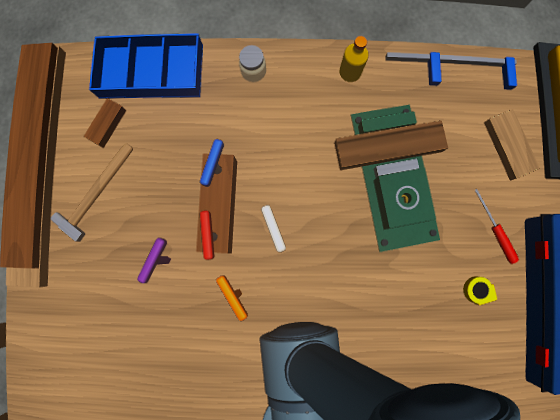

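View pics/scene0.png

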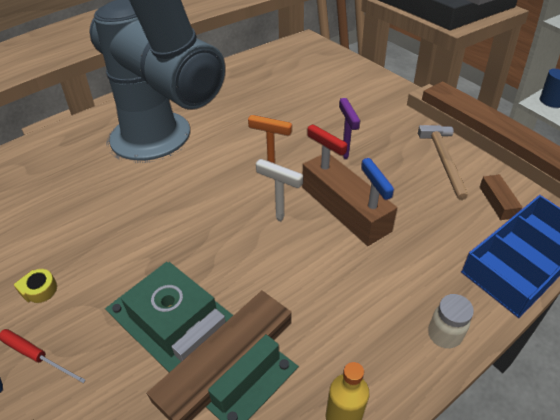

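The candidates shaped like the red key, in top-view pixels, are red (206,235), blue (211,162), orange (232,298), purple (152,260) and white (273,228). Only the red one stands in the stand with a red handle; the screwdriver at (505,244) isn't a T-key. Next I confirm this in a crop and measure.

Run:
```python
from h import *
np.set_printoptions(precision=4,suppress=True)
a=cv2.imread('pics/top0.png');b=cv2.imread('pics/scene0.png')
m=viewer.camera_model('top');m2=viewer.camera_model('scene')
def comp(im,lo,hi,near):
    hsv=cv2.cvtColor(im,cv2.COLOR_BGR2HSV)
    n,l,s,c=cv2.connectedComponentsWithStats(cv2.inRange(hsv,lo,hi))
    i=min((i for i in range(1,n) if s[i,4]>100),key=lambda i:np.hypot(*(c[i]-near)))
    return (l==i).astype(np.uint8),c[i],s[i]
def tri(u,v):
    c1,d1=ray(m,*u);c2,d2=ray(m2,*v)
    A=np.array([d1,-d2]).T; k=np.linalg.lstsq(A,c2-c1,rcond=None)[0]
    p,q=c1+k[0]*d1,c2+k[1]*d2; return (p+q)/2,np.linalg.norm(p-q)
for nm,lo,hi,n1,n2 in (('red',(0,120,50),(8,255,255),(206,235),(327,138)),('blue',(100,120,50),(130,255,255),(211,162),(376,178))):
    M1,c1,_=comp(a,lo,hi,n1);M2,c2,s2=comp(b,lo,hi,n2)
    r=cv2.minAreaRect(cv2.findContours(M1,0,1)[0][0]); bx=cv2.boxPoints(r)
    e=sorted([(np.linalg.norm(bx[i]-bx[(i+1)%4]),(bx[i]+bx[(i+1)%4])/2) for i in range(4)],key=lambda t:t[0])
    P=[onz(m,*e[i][1],.145) for i in (0,1)]
    d=P[1]-P[0]
    print(nm,c1,c2,s2,'tri',tri(c1,c2),'onz',onz(m,*c1,.145),'len',np.linalg.norm(d),'yaw',np.degrees(np.arctan2(d[1],d[0]))%180,r)
# clamp hole: grey ring in top, z=.062
print('ring',onz(m,407.5,197.5,.062))
hsv=cv2.cvtColor(a,cv2.COLOR_BGR2HSV)
t=cv2.resize(a[130:260,180:290],None,fx=4,fy=4,interpolation=3)
t2=cv2.resize(a[150:260,355:450],None,fx=4,fy=4,interpolation=3)
w=np.zeros((520,830,3),np.uint8);w[:,:440]=t;w[:440,445:825]=t2
cv2.imwrite('pics/crop1.png',cv2.resize(w,(796,500)))
```

```text
red [206.4944 234.5843] [326.3947 138.9789] [307 124  40  31 570] tri (array([0.4449, 0.2159, 0.1402]), np.float64(7.874179296315507e-05)) onz [0.4447 0.215  0.145 ] len 0.09996588837519178 yaw 6.316148961406043 ((206.582763671875, 234.4931182861328), (49.2459716796875, 11.211139678955078), 85.2363510131836)
blue [210.9052 161.8507] [377.2185 178.3321] [362 158  31  41 563] tri (array([0.5959, 0.2114, 0.1384]), np.float64(0.0005599982241326984)) onz [0.5946 0.2105 0.145 ] len 0.09824022508612597 yaw 162.55378199070256 ((210.84617614746094, 161.7692413330078), (9.208023071289062, 47.14950942993164), 19.440034866333008)
ring [ 0.5368 -0.2192  0.062 ]
```

View pics/crop1.png

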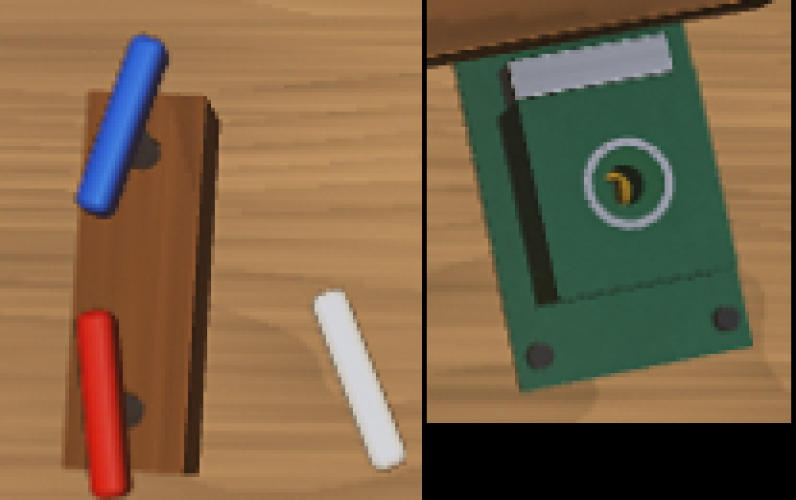

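The crop confirms it: the red handle at (103,403) stands in the front hole of the stand and the blue one at (120,125) in the rear hole. The clamp well's ring is centred at (629,183). The triangulated handle height of 0.140 (expected 0.139) and key spacing of 0.151 both agree.

```bash
cat >> h.py <<'E'
def go(p,yaw=None,verbose=True):
    """needed tool-frame shift mm (current axes), turn about tool x to bring tool z to yaw (mod pi)"""
    o=arm.get_obs(); R=cv2.Rodrigues(o['tcp_rot'])[0]
    z=R[:,2]; y0=np.degrees(np.arctan2(z[1],z[0]))
    print('tcp',o['ee_pos'].round(4),'xaxis',R[:,0].round(3),'zyaw',round(y0,2),'q',o['joint_pos'].round(3),'F',o['ft_force'].round(1),'T',o['wrist_torque'].round(2),'gap',round(o['finger_gap']*1e3,1),'t',round(o['t'],2))
    print('shift mm',((R.T@(np.array(p)-o['ee_pos']))*1e3).round(1))
    if yaw is not None:
        d=(yaw-y0+90)%180-90; print('turn about tool x: %.3f rad (world yaw %+.1f deg)'%(-np.radians(d),d))
E
python3 - <<'E'
from h import *
go((.46,-.22,.26),96.3)
m=viewer.camera_model('wrist');c,d=ray(m,280,210);R=cv2.Rodrigues(arm.get_obs()['tcp_rot'])[0]
print('cam in tool',R.T@(c-arm.get_obs()['ee_pos']),'view dir tool',R.T@d)
m=viewer.camera_model('top')
# clamp right edge & bottom edge of top from crop; scale
f=830/796/4
P=[onz(m,355+(u*830/796-445)/4,150+v*520/500/4,.062) for u,v in ((683,25),(733,266),(545,302))]
for i,j in((1,0),(1,2)): d=P[j]-P[i];print(np.degrees(np.arctan2(d[1],d[0])),np.linalg.norm(d))
E
```

```text
tcp [ 0.1857 -0.6224  0.2046] xaxis [-0.     0.001 -1.   ] zyaw -73.39 q [-1.455  0.246  1.559 -0.     1.339 -0.174] F [ 1.   0.1 -0.3] T [-0.03  0.03 -0.01] gap 93.8 t 0.15
shift mm [ -54.9  377.9 -307.3]
turn about tool x: 0.180 rad (world yaw -10.3 deg)
cam in tool [-0.18033092  0.06592074  0.00022779] view dir tool [ 0.97272329 -0.23199471 -0.0037504 ]
10.57647171623621 0.14607719717611162
101.08518353856986 0.11512024791215943
```

Emit:
{"method": "send_rows", "body": {
  "targets": [
    {"travel": [-2.3,25.7,-19.9],"rot": [0,0,0],"fingers": 94},
    {"travel": [-2.3,25.7,-19.9],"rot": [0,0,0],"fingers": 94},
    {"travel": [-2.3,25.7,-19.9],"rot": [0,0,0],"fingers": 94},
    {"travel": [-2.3,25.7,-19.9],"rot": [0,0,0],"fingers": 94},
    {"travel": [-2.3,25.7,-19.9],"rot": [0,0,0],"fingers": 94}
  ]
}}

```text
t: 0.57
ee_pos: [0.281, -0.4893, 0.2166]
tcp_rot: [0.994, 1.333, -0.993]
ft_force: [0.8, 0.0, -0.6]
finger_gap: 0.0943
```

Emit:
{"method": "send_rows", "body": {
  "targets": [
    {"travel": [-2.3,25.7,-19.9],"rot": [0,0,0],"fingers": 94},
    {"travel": [-2.3,25.7,-19.9],"rot": [0,0,0],"fingers": 94},
    {"travel": [-2.3,25.7,-19.9],"rot": [0,0,0],"fingers": 94},
    {"travel": [-2.3,25.7,-19.9],"rot": [0,0,0],"fingers": 94},
    {"travel": [-2.3,25.7,-19.9],"rot": [0,0,0],"fingers": 94}
  ]
}}

```text
t: 0.98
ee_pos: [0.3757, -0.3572, 0.2283]
tcp_rot: [0.993, 1.333, -0.993]
ft_force: [0.7, -0.6, -0.2]
finger_gap: 0.0939
```

Emit:
{"method": "send_rows", "body": {
  "targets": [
    {"travel": [-2.3,25.7,-19.9],"rot": [0,0,0],"fingers": 94},
    {"travel": [-2.3,25.7,-19.9],"rot": [0,0,0],"fingers": 94},
    {"travel": [-2.3,25.7,-19.9],"rot": [0,0,0],"fingers": 94},
    {"travel": [-2.3,25.7,-19.9],"rot": [0,0,0],"fingers": 94},
    {"travel": [-2.3,25.7,-19.9],"rot": [0.09,0,0],"fingers": 94}
  ]
}}

```text
t: 1.4
ee_pos: [0.4704, -0.2251, 0.2399]
tcp_rot: [1.062, 1.297, -1.062]
ft_force: [1.0, -0.3, -0.3]
finger_gap: 0.0939
```

Emit:
{"method": "send_rows", "body": {
  "targets": [
    {"travel": [0,0,0],"rot": [0.09,0,0],"fingers": 94},
    {"travel": [0,0,0],"rot": [0,0,0],"fingers": 94},
    {"travel": [0,0,0],"rot": [0,0,0],"fingers": 94}
  ]
}}

```text
t: 1.65
ee_pos: [0.4697, -0.2265, 0.2397]
tcp_rot: [1.126, 1.261, -1.126]
ft_force: [-0.1, -0.2, -0.4]
finger_gap: 0.0942
```

Run:
```python
from h import *
go((.47,-.226,.24),-83.7)
a,m=snap('wrist','w1.png'); 
print(m)
u,v=proj(m,(.5368,-.2192,.062)); print(u,v)
u,v=int(u),int(v); s=45
cv2.imwrite('pics/w1c.png',cv2.resize(a[max(v-s,0):v+s,u-s:u+s],None,fx=6,fy=6,interpolation=3))
```

```text
tcp [ 0.4697 -0.2265  0.2397] xaxis [-0.001  0.    -1.   ] zyaw -83.55 q [-0.667 -0.088  1.848 -0.     1.382  0.791] F [-0.1 -0.2 -0.4] T [-0.02  0.03 -0.04] gap 94.2 t 1.65
shift mm [-0.3  0.3 -0.4]
turn about tool x: 0.003 rad (world yaw -0.2 deg)
{'fx': 344.32348710319116, 'fy': 344.32348710319116, 'cx': 281.70874846878655, 'cy': 209.56598886161385, 'k1': -0.06875774762297811, 'rvec': array([-2.2056997 ,  1.97140444,  0.22967919]), 'tvec': array([-0.27844457,  0.39683016,  0.52554092])}
281.2553984813671 126.74156254235966
```

View pics/w1c.png

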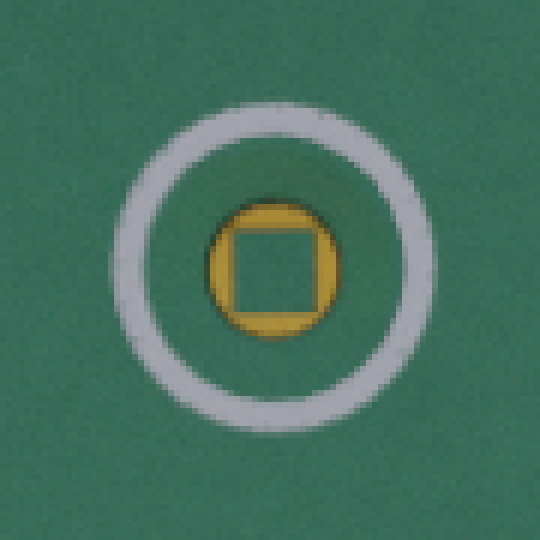

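The close view shows the white rim ring centred at about (273,267) in the crop. The brass screw is at (274,269), with its square socket parallel to the image axes, so the socket yaw is about 6.4° mod 90.

Run:
```python
from h import *
a=cv2.imread('pics/w1.png'); m=viewer.camera_model('wrist')
hsv=cv2.cvtColor(a,cv2.COLOR_BGR2HSV); w=np.zeros(a.shape[:2],np.uint8); w[81:171,236:326]=255
for nm,lo,hi,z in (('brass',(15,100,80),(32,255,255),.024),('rim',(100,5,120),(150,60,255),.062)):
    M=cv2.inRange(hsv,lo,hi)&w; c=max(cv2.findContours(M,0,1)[0],key=cv2.contourArea)
    (x,y),r=cv2.minEnclosingCircle(c); e=cv2.fitEllipse(c)
    print(nm,(x,y,r),e,onz(m,*e[0],z),'diam',np.linalg.norm(onz(m,x-r,y,z)-onz(m,x+r,y,z)))
o=arm.get_obs()
go((.445,.2159,.24))
go((.378,.209,.24))
```

```text
brass (281.16534423828125, 125.56299591064453, 11.237602233886719) ((281.3761291503906, 125.57360076904297), (21.28773307800293, 21.643016815185547), 14.885833740234375) [ 0.53801778 -0.21967637  0.024     ] diam 0.02520676639863045
rim (281.0, 125.03704071044922, 27.037132263183594) ((281.17425537109375, 125.0765151977539), (51.92841720581055, 52.9407844543457), 3.0402283668518066) [ 0.5382185  -0.21944538  0.062     ] diam 0.05482778223085247
tcp [ 0.4695 -0.2269  0.2396] xaxis [-0.001  0.    -1.   ] zyaw -83.61 q [-0.668 -0.088  1.848 -0.     1.382  0.792] F [-0.5 -0.2  0.2] T [ 0.04 -0.03 -0.  ] gap 94.0 t 1.7
shift mm [-2.000e-01  2.490e+01 -4.428e+02]
tcp [ 0.4695 -0.2269  0.2396] xaxis [-0.001  0.    -1.   ] zyaw -83.61 q [-0.668 -0.088  1.848 -0.     1.382  0.792] F [-0.5 -0.2  0.2] T [ 0.04 -0.03 -0.  ] gap 94.0 t 1.7
shift mm [-2.000e-01 -4.250e+01 -4.434e+02]
```

Emit:
{"method": "send_rows", "body": {
  "targets": [
    {"travel": [0,-3.3,-34.1],"rot": [0,0,0],"fingers": 94},
    {"travel": [0,-3.3,-34.1],"rot": [0,0,0],"fingers": 94},
    {"travel": [0,-3.3,-34.1],"rot": [0,0,0],"fingers": 94},
    {"travel": [0,-3.3,-34.1],"rot": [0,0,0],"fingers": 94},
    {"travel": [0,-3.3,-34.1],"rot": [0,0,0],"fingers": 94}
  ]
}}

```text
t: 2.12
ee_pos: [0.4339, -0.0587, 0.2398]
tcp_rot: [1.129, 1.259, -1.129]
ft_force: [0.7, -0.1, 0.7]
finger_gap: 0.0942
```

Emit:
{"method": "send_rows", "body": {
  "targets": [
    {"travel": [0,-3.3,-34.1],"rot": [0,0,0],"fingers": 94},
    {"travel": [0,-3.3,-34.1],"rot": [0,0,0],"fingers": 94},
    {"travel": [0,-3.3,-34.1],"rot": [0,0,0],"fingers": 94},
    {"travel": [0,-3.3,-34.1],"rot": [0,0,0],"fingers": 94},
    {"travel": [0,-3.3,-34.1],"rot": [0,0,0],"fingers": 94}
  ]
}}

```text
t: 2.53
ee_pos: [0.3992, 0.1092, 0.2399]
tcp_rot: [1.129, 1.258, -1.128]
ft_force: [0.2, 0.5, 0.9]
finger_gap: 0.0936
```

Emit:
{"method": "send_rows", "body": {
  "targets": [
    {"travel": [0,-3.3,-34.1],"rot": [0,0,0],"fingers": 94},
    {"travel": [0,-3.3,-34.1],"rot": [0,0,0],"fingers": 94},
    {"travel": [0,-3.3,-34.1],"rot": [0,0,0],"fingers": 94},
    {"travel": [0,0,0],"rot": [0,0,0],"fingers": 94},
    {"travel": [0,0,0],"rot": [0,0,0],"fingers": 94}
  ]
}}

```text
t: 2.95
ee_pos: [0.3784, 0.2096, 0.2397]
tcp_rot: [1.125, 1.261, -1.126]
ft_force: [-0.1, 0.0, -0.2]
finger_gap: 0.0939
```

Run:
```python
from h import *
a,m=snap('wrist','w2.png')
hsv=cv2.cvtColor(a,cv2.COLOR_BGR2HSV); M=cv2.inRange(hsv,(0,120,50),(8,255,255))
c=max(cv2.findContours(M,0,1)[0],key=cv2.contourArea); r=cv2.minAreaRect(c); bx=cv2.boxPoints(r)
e=sorted([(np.linalg.norm(bx[i]-bx[(i+1)%4]),(bx[i]+bx[(i+1)%4])/2) for i in range(4)],key=lambda t:t[0])
for z in (.139,.153):
  A,B=[onz(m,*e[i][1],z) for i in (0,1)]; d=B-A
  print(r,'z',z,'mid',(A+B)/2,'len',np.linalg.norm(d),'yaw',np.degrees(np.arctan2(d[1],d[0]))%180,'cen',onz(m,*r[0],z))
p=(A+B)/2; go((p[0],p[1],.12),(np.degrees(np.arctan2(d[1],d[0]))%180)-90)
cv2.imwrite('pics/w2c.png',a)
```

```text
((283.9999694824219, 124.99998474121094), (25.999996185302734, 131.99996948242188), 0.0) z 0.139 mid [0.44501935 0.21457275 0.139     ] len 0.10325401569989061 yaw 6.529721407164573 cen [0.44673925 0.21477452 0.139     ]
((283.9999694824219, 124.99998474121094), (25.999996185302734, 131.99996948242188), 0.0) z 0.153 mid [0.44497066 0.21468326 0.153     ] len 0.09811008614366641 yaw 6.529721407164573 cen [0.44660489 0.21487498 0.153     ]
tcp [0.3787 0.2087 0.2397] xaxis [-0.    -0.001 -1.   ] zyaw -83.66 q [ 0.241 -0.326  2.049 -0.     1.42   1.701] F [ 1.4 -0.7 -0.7] T [0.01 0.01 0.03] gap 94.1 t 3.0
shift mm [119.7  66.5   1.3]
turn about tool x: -0.003 rad (world yaw +0.2 deg)
```

View pics/w2c.png

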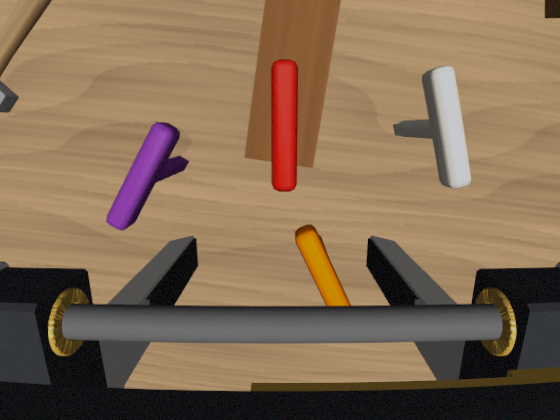

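The picture shows the red handle upright at (284,125), aligned with the tool, with the purple, white and orange keys clear of the fingers' path. I move over it, narrow the fingers, go down and grip.

Emit:
{"method": "send_rows", "body": {
  "targets": [
    {"travel": [0,33.3,0.6],"rot": [0,0,0],"fingers": 60},
    {"travel": [0,33.3,0.6],"rot": [0,0,0],"fingers": 60},
    {"travel": [20,0,0],"rot": [0,0,0],"fingers": 60},
    {"travel": [30,0,0],"rot": [0,0,0],"fingers": 60},
    {"travel": [0,0,0],"rot": [0,0,0],"fingers": 60}
  ]
}}

```text
t: 3.42
ee_pos: [0.4426, 0.2124, 0.1844]
tcp_rot: [1.124, 1.264, -1.139]
ft_force: [-1.6, -0.8, -0.7]
finger_gap: 0.0639
```

Emit:
{"method": "send_rows", "body": {
  "targets": [
    {"travel": [25,0,0],"rot": [0,0,0],"fingers": 60},
    {"travel": [25,0,0],"rot": [0,0,0],"fingers": 60},
    {"travel": [20,0,0],"rot": [0,0,0],"fingers": 60},
    {"travel": [0,0,0],"rot": [0,0,0],"fingers": 60},
    {"travel": [0,0,0],"rot": [0,0,0],"fingers": 60}
  ]
}}

```text
t: 3.83
ee_pos: [0.4451, 0.2142, 0.1203]
tcp_rot: [1.128, 1.259, -1.13]
ft_force: [-0.8, -0.8, 1.2]
finger_gap: 0.0602
```

Emit:
{"method": "send_rows", "body": {
  "targets": [
    {"travel": [0,0,0],"rot": [0,0,0],"fingers": 10},
    {"travel": [0,0,0],"rot": [0,0,0],"fingers": 10},
    {"travel": [0,0,0],"rot": [0,0,0],"fingers": 10},
    {"travel": [0,0,0],"rot": [0,0,0],"fingers": 10},
    {"travel": [0,0,0],"rot": [0,0,0],"fingers": 10}
  ],
  "newtons": 45
}}

```text
t: 4.25
ee_pos: [0.4454, 0.2155, 0.1207]
tcp_rot: [1.129, 1.258, -1.127]
ft_force: [0.2, -0.1, -0.3]
finger_gap: 0.03
```

Emit:
{"method": "send_rows", "body": {
  "targets": [
    {"travel": [0,0,0],"rot": [0,0,0],"fingers": 10},
    {"travel": [0,0,0],"rot": [0,0,0],"fingers": 10},
    {"travel": [0,0,0],"rot": [0,0,0],"fingers": 10},
    {"travel": [0,0,0],"rot": [0,0,0],"fingers": 10}
  ]
}}

```text
t: 4.58
ee_pos: [0.4451, 0.2155, 0.1202]
tcp_rot: [1.128, 1.259, -1.128]
ft_force: [-0.3, 0.5, 2.0]
finger_gap: 0.02
```

```bash
python3 -c "
from h import *
go((.445,.2155,.24))"
```

```text
tcp [0.4451 0.2155 0.1202] xaxis [ 0.  0. -1.] zyaw -83.71 q [ 0.221 -0.025  2.017  0.     1.149  1.682] F [-0.3  0.5  2. ] T [ 0.12  0.06 -0.02] gap 20.0 t 4.58
shift mm [-1.198e+02 -1.000e-01 -1.000e-01]
```

Emit:
{"method": "send_rows", "body": {
  "targets": [
    {"travel": [-10,0,0],"rot": [0,0,0],"fingers": 10},
    {"travel": [-20,0,0],"rot": [0,0,0],"fingers": 10},
    {"travel": [-25,0,0],"rot": [0,0,0],"fingers": 10},
    {"travel": [-25,0,0],"rot": [0,0,0],"fingers": 10},
    {"travel": [0,0,0],"rot": [0,0,0],"fingers": 10}
  ]
}}

```text
t: 5.0
ee_pos: [0.4477, 0.216, 0.2052]
tcp_rot: [1.133, 1.254, -1.121]
ft_force: [1.6, 0.1, -2.9]
finger_gap: 0.0197
```

Emit:
{"method": "send_rows", "body": {
  "targets": [
    {"travel": [-30,0,0],"rot": [0,0,0],"fingers": 10},
    {"travel": [-30,0,0],"rot": [0,0,0],"fingers": 10},
    {"travel": [-25,0,0],"rot": [0,0,0],"fingers": 10},
    {"travel": [0,0,0],"rot": [0,0,0],"fingers": 10}
  ]
}}

```text
t: 5.33
ee_pos: [0.4471, 0.2158, 0.2893]
tcp_rot: [1.133, 1.254, -1.121]
ft_force: [0.3, -0.6, -2.0]
finger_gap: 0.0199
```

Run:
```python
from h import *
go((.538,-.2196,.285))
a,m=snap('scene','s2.png'); u,v=map(int,proj(m,(.445,.2155,.25)))
cv2.imwrite('pics/s2c.png',cv2.resize(a[max(v-90,0):v+130,u-110:u+110],None,fx=2.5,fy=2.5))
```

```text
tcp [0.4471 0.2158 0.2893] xaxis [ 0.008  0.002 -1.   ] zyaw -83.71 q [ 0.221 -0.19   1.85  -0.     1.474  1.682] F [ 0.3 -0.6 -2. ] T [ 0.01 -0.07  0.03] gap 19.9 t 5.33
shift mm [  4.3  42.6 442.7]
```

View pics/s2c.png

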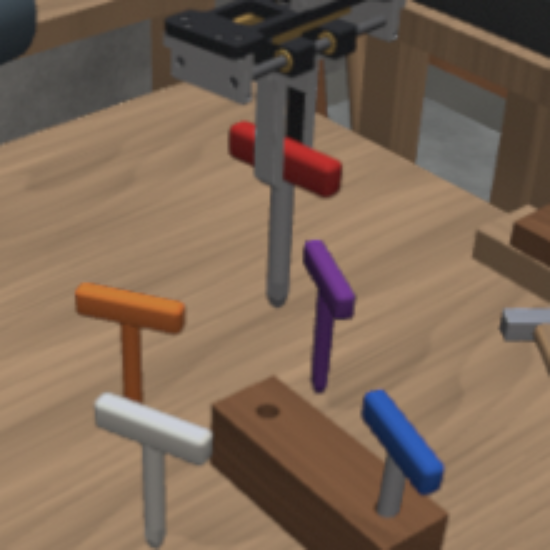

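The red key is held upright and clear of the stand, and the blue key is still in its hole. Now I carry it to the clamp.

Emit:
{"method": "send_rows", "body": {
  "targets": [
    {"travel": [0,3.3,34],"rot": [0,0,0],"fingers": 10},
    {"travel": [0,3.3,34],"rot": [0,0,0],"fingers": 10},
    {"travel": [0,3.3,34],"rot": [0,0,0],"fingers": 10},
    {"travel": [0,3.3,34],"rot": [0,0,0],"fingers": 10},
    {"travel": [0,3.3,34],"rot": [0,0,0],"fingers": 10}
  ]
}}

```text
t: 5.8
ee_pos: [0.4785, 0.0468, 0.281]
tcp_rot: [1.126, 1.264, -1.131]
ft_force: [0.9, 0.4, -4.2]
finger_gap: 0.0195
```

Emit:
{"method": "send_rows", "body": {
  "targets": [
    {"travel": [0,3.3,34],"rot": [0,0,0],"fingers": 10},
    {"travel": [0,3.3,34],"rot": [0,0,0],"fingers": 10},
    {"travel": [0,3.3,34],"rot": [0,0,0],"fingers": 10},
    {"travel": [0,3.3,34],"rot": [0,0,0],"fingers": 10},
    {"travel": [0,3.3,34],"rot": [0,0,0],"fingers": 10}
  ]
}}

```text
t: 6.22
ee_pos: [0.5136, -0.1201, 0.2808]
tcp_rot: [1.128, 1.265, -1.131]
ft_force: [-0.1, 0.6, -2.9]
finger_gap: 0.0192
```

Emit:
{"method": "send_rows", "body": {
  "targets": [
    {"travel": [0,3.3,34],"rot": [0,0,0],"fingers": 10},
    {"travel": [0,3.3,34],"rot": [0,0,0],"fingers": 10},
    {"travel": [0,3.0,34],"rot": [0,0,0],"fingers": 10},
    {"travel": [0,0,0],"rot": [-0.12,0,0],"fingers": 10},
    {"travel": [0,0,0],"rot": [-0.12,0,0],"fingers": 10}
  ]
}}

```text
t: 6.63
ee_pos: [0.5343, -0.2205, 0.28]
tcp_rot: [0.947, 1.363, -0.947]
ft_force: [0.2, -0.3, -3.8]
finger_gap: 0.0195
```

Emit:
{"method": "send_rows", "body": {
  "targets": [
    {"travel": [0,0,0],"rot": [-0.12,0,0],"fingers": 10},
    {"travel": [0,0,0],"rot": [-0.12,0,0],"fingers": 10},
    {"travel": [0,0,0],"rot": [-0.12,0,0],"fingers": 10},
    {"travel": [0,0,0],"rot": [-0.12,0,0],"fingers": 10},
    {"travel": [0,0,0],"rot": [-0.12,0,0],"fingers": 10}
  ]
}}

```text
t: 7.05
ee_pos: [0.5343, -0.2185, 0.2804]
tcp_rot: [0.484, 1.523, -0.481]
ft_force: [-0.5, -0.1, -3.0]
finger_gap: 0.0198
```

Emit:
{"method": "send_rows", "body": {
  "targets": [
    {"travel": [0,0,0],"rot": [-0.12,0,0],"fingers": 10},
    {"travel": [0,0,0],"rot": [-0.12,0,0],"fingers": 10},
    {"travel": [0,0,0],"rot": [-0.12,0,0],"fingers": 10},
    {"travel": [0,0,0],"rot": [-0.12,0,0],"fingers": 10},
    {"travel": [0,0,0],"rot": [-0.12,0,0],"fingers": 10}
  ]
}}

```text
t: 7.47
ee_pos: [0.5343, -0.2185, 0.2804]
tcp_rot: [0.015, 1.576, -0.009]
ft_force: [-0.5, 0.1, -3.1]
finger_gap: 0.0199
```

Emit:
{"method": "send_rows", "body": {
  "targets": [
    {"travel": [0,0,0],"rot": [-0.01,0,0],"fingers": 10},
    {"travel": [0,0,0],"rot": [0,0,0],"fingers": 10},
    {"travel": [0,0,0],"rot": [0,0,0],"fingers": 10}
  ]
}}

```text
t: 7.72
ee_pos: [0.5351, -0.2189, 0.2828]
tcp_rot: [0.012, 1.574, -0.009]
ft_force: [-0.3, -0.3, -3.2]
finger_gap: 0.0197
```

```bash
cat >> h.py <<'E'
def tilt(yaw):
    o=arm.get_obs(); R=cv2.Rodrigues(o['tcp_rot'])[0]; z=np.array([np.cos(np.radians(yaw)),np.sin(np.radians(yaw)),0]); x=np.array([0,0,-1.])
    T=np.array([x,np.cross(z,x),z]).T; print('rot to exact (tool)',cv2.Rodrigues(R.T@T)[0].ravel().round(4))
E
python3 - <<'E'
from h import *
go((.538,-.2196,.2)); tilt(6.4)
a,m=snap('scene','s3.png');b,m=snap('top','t3.png'); mm=viewer.camera_model('scene')
u,v=map(int,proj(mm,(.538,-.2196,.15)))
cv2.imwrite('pics/s3c.png',cv2.resize(a[max(v-110,0):v+110,u-110:u+110],None,fx=2.5,fy=2.5))
E
```

```text
tcp [ 0.5351 -0.2189  0.2828] xaxis [-0.003  0.002 -1.   ] zyaw -0.77 q [-0.584  0.025  1.66  -0.     1.46  -0.571] F [-0.3 -0.3 -3.2] T [-0.02 -0.1  -0.04] gap 19.7 t 7.72
shift mm [82.8 -0.8  3.2]
rot to exact (tool) [-0.1252 -0.0027 -0.0019]
```

View pics/s3c.png

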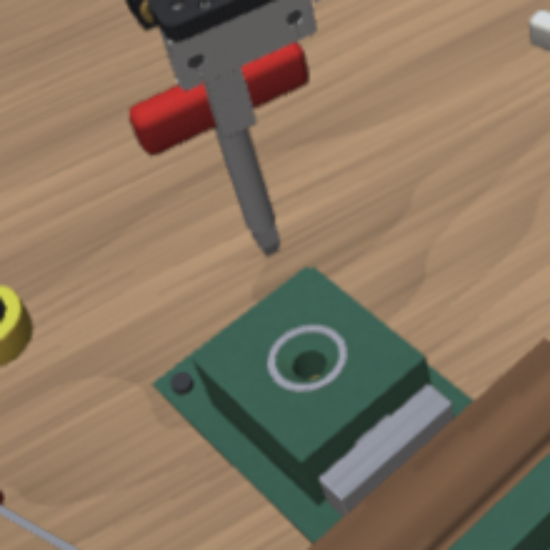

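The crop shows the red key held over the clamp, with its tip at (268,248), the well at (308,358) and the shank leaning in the image. I check that lean against the perspective prediction, after correcting the remaining turn and offset.

Emit:
{"method": "send_rows", "body": {
  "targets": [
    {"travel": [0,0,0],"rot": [-0.12,-0.003,-0.002],"fingers": 10},
    {"travel": [40,-0.8,3.2],"rot": [0,0,0],"fingers": 10},
    {"travel": [20,0,0],"rot": [0,0,0],"fingers": 10},
    {"travel": [0,0,0],"rot": [0,0,0],"fingers": 10},
    {"travel": [0,0,0],"rot": [0,0,0],"fingers": 10}
  ]
}}

```text
t: 8.23
ee_pos: [0.5386, -0.2195, 0.2239]
tcp_rot: [-0.085, 1.568, 0.085]
ft_force: [0.5, 0.6, -2.6]
finger_gap: 0.0194
```

Run:
```python
from h import *
go((.538,-.2196,.114)); tilt(6.4)
o=arm.get_obs(); R=cv2.Rodrigues(o['tcp_rot'])[0]; T=o['ee_pos']
a,m=snap('scene','s4.png'); w,mw=snap('wrist','w4.png'); snap('top','t4.png')
pts={'top':T-R[:,0]*.033,'hc':T-R[:,0]*.019,'mid':T+R[:,0]*.04,'low':T+R[:,0]*.11,'well':(.538,-.2196,.062)}
q={k:np.array(proj(m,p)) for k,p in pts.items()}; print(q)
qw={k:np.array(proj(mw,p)) for k,p in pts.items()}; print(qw)
u,v=map(int,q['low'])
c=a.copy()
for k in q: cv2.circle(c,tuple(q[k].round().astype(int)),1,(255,255,0),-1)
cv2.imwrite('pics/s4c.png',np.hstack([cv2.resize(x[v-95:v+45,u-70:u+60],None,fx=3,fy=3,interpolation=3) for x in (a,c)]))
```

```text
tcp [ 0.5386 -0.2195  0.2239] xaxis [ 0.001 -0.    -1.   ] zyaw 6.2 q [-0.582  0.07   1.72   0.     1.351 -0.69 ] F [ 0.5  0.6 -2.6] T [-0.05 -0.15  0.  ] gap 19.4 t 8.23
shift mm [109.9  -0.   -0.7]
rot to exact (tool) [-0.0034  0.0007  0.0004]
{'top': array([139.6875147 , 217.69498678]), 'hc': array([141.84409791, 224.59623022]), 'mid': array([150.39590259, 251.61959327]), 'low': array([159.50958504, 279.84226255]), 'well': array([165.38390998, 298.1999419 ])}
{'top': array([281.01719104, 271.82544639]), 'hc': array([280.98440235, 260.51647808]), 'mid': array([280.88903476, 227.3635002 ]), 'low': array([280.82379302, 204.45700631]), 'well': array([280.08528964, 193.23295105])}
```

View pics/s4c.png

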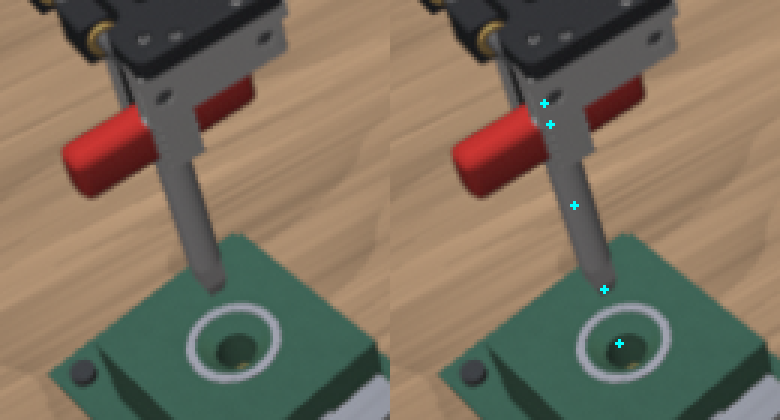

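The predicted axis (cyan) falls on the shank and its tip to within about 1 px (2 mm), so the key is upright and over the well. I go down in stages and watch the force.

Emit:
{"method": "send_rows", "body": {
  "targets": [
    {"travel": [25,0,-0.5],"rot": [-0.003,0,0],"fingers": 10},
    {"travel": [20,0,0],"rot": [0,0,0],"fingers": 10},
    {"travel": [10,0,0],"rot": [0,0,0],"fingers": 10},
    {"travel": [0,0,0],"rot": [0,0,0],"fingers": 10}
  ]
}}

```text
t: 8.72
ee_pos: [0.5381, -0.2195, 0.1685]
tcp_rot: [-0.088, 1.568, 0.088]
ft_force: [0.2, 0.2, -3.3]
finger_gap: 0.0197
```

Emit:
{"method": "send_rows", "body": {
  "targets": [
    {"travel": [8,0,0],"rot": [0,0,0],"fingers": 10},
    {"travel": [7,0,0],"rot": [0,0,0],"fingers": 10},
    {"travel": [5,0,0],"rot": [0,0,0],"fingers": 10},
    {"travel": [0,0,0],"rot": [0,0,0],"fingers": 10}
  ]
}}

```text
t: 9.05
ee_pos: [0.5386, -0.2199, 0.1492]
tcp_rot: [-0.089, 1.567, 0.087]
ft_force: [0.1, 0.7, -3.6]
finger_gap: 0.0197
```

```bash
python3 -c "
from h import *
go((.538,-.2196,.114)); tilt(6.4)"
```

```text
tcp [ 0.5386 -0.2199  0.1492] xaxis [ 0.002 -0.001 -1.   ] zyaw 6.42 q [-0.582  0.143  1.783  0.     1.213 -0.694] F [ 0.1  0.7 -3.6] T [ 0.01 -0.12 -0.05] gap 19.7 t 9.05
shift mm [35.2  0.4 -0.7]
rot to exact (tool) [0.0003 0.002  0.0016]
```

Emit:
{"method": "send_rows", "body": {
  "targets": [
    {"travel": [5,0,0],"rot": [0,0,0],"fingers": 10},
    {"travel": [5,0,0],"rot": [0,0,0],"fingers": 10},
    {"travel": [3,0,0],"rot": [0,0,0],"fingers": 10},
    {"travel": [0,0,0],"rot": [0,0,0],"fingers": 10}
  ]
}}

```text
t: 9.38
ee_pos: [0.5385, -0.2198, 0.136]
tcp_rot: [-0.089, 1.567, 0.087]
ft_force: [-0.1, 0.1, -3.1]
finger_gap: 0.0199
```

Emit:
{"method": "send_rows", "body": {
  "targets": [
    {"travel": [3,0,0],"rot": [0,0,0],"fingers": 10},
    {"travel": [3,0,0],"rot": [0,0,0],"fingers": 10},
    {"travel": [3,0,0],"rot": [0,0,0],"fingers": 10},
    {"travel": [0,0,0],"rot": [0,0,0],"fingers": 10}
  ]
}}

```text
t: 9.72
ee_pos: [0.5386, -0.2199, 0.1271]
tcp_rot: [-0.089, 1.567, 0.087]
ft_force: [0.3, 0.4, -3.6]
finger_gap: 0.0197
```

Emit:
{"method": "send_rows", "body": {
  "targets": [
    {"travel": [3,0,0],"rot": [0,0,0],"fingers": 10},
    {"travel": [2,0,0],"rot": [0,0,0],"fingers": 10},
    {"travel": [0,0,0],"rot": [0,0,0],"fingers": 10}
  ]
}}

```text
t: 9.97
ee_pos: [0.5388, -0.2198, 0.1224]
tcp_rot: [-0.089, 1.567, 0.087]
ft_force: [0.4, 0.8, -4.4]
finger_gap: 0.0198
```

```bash
python3 -c "
from h import *
go((.538,-.2196,.114)); tilt(6.4)"
```

```text
tcp [ 0.5388 -0.2198  0.1224] xaxis [ 0.002 -0.001 -1.   ] zyaw 6.42 q [-0.582  0.175  1.8    0.     1.164 -0.694] F [ 0.4  0.8 -4.4] T [ 0.18 -0.12  0.01] gap 19.8 t 9.97
shift mm [ 8.4  0.3 -0.8]
rot to exact (tool) [0.0003 0.0023 0.0014]
```

Emit:
{"method": "send_rows", "body": {
  "targets": [
    {"travel": [3,0,0],"rot": [0,0,0],"fingers": 10},
    {"travel": [2,0,0],"rot": [0,0,0],"fingers": 10},
    {"travel": [0,0,0],"rot": [0,0,0],"fingers": 10}
  ]
}}

```text
t: 10.22
ee_pos: [0.5388, -0.2198, 0.1173]
tcp_rot: [-0.089, 1.567, 0.087]
ft_force: [-0.5, 1.2, -4.2]
finger_gap: 0.0198
```

Emit:
{"method": "send_rows", "body": {
  "targets": [
    {"travel": [1.5,0,0],"rot": [0,0,0],"fingers": 10},
    {"travel": [1,0,0],"rot": [0,0,0],"fingers": 10},
    {"travel": [0,0,0],"rot": [0,0,0],"fingers": 10}
  ]
}}

```text
t: 10.47
ee_pos: [0.539, -0.2199, 0.1152]
tcp_rot: [-0.089, 1.566, 0.087]
ft_force: [0.2, 2.9, -3.6]
finger_gap: 0.0198
```

Emit:
{"method": "send_rows", "body": {
  "targets": [
    {"travel": [0.5,0,0],"rot": [0,0,0],"fingers": 10},
    {"travel": [0.5,0,0],"rot": [0,0,0],"fingers": 10},
    {"travel": [0,0,0],"rot": [0,0,0],"fingers": 10}
  ]
}}

```text
t: 10.72
ee_pos: [0.5391, -0.22, 0.1144]
tcp_rot: [-0.089, 1.566, 0.087]
ft_force: [-0.6, 2.0, -2.2]
finger_gap: 0.0197
```

Emit:
{"method": "send_rows", "body": {
  "targets": [
    {"travel": [0.5,0,0],"rot": [0,0,0],"fingers": 10},
    {"travel": [0.5,0,0],"rot": [0,0,0],"fingers": 10},
    {"travel": [0,0,0],"rot": [0,0,0],"fingers": 10}
  ]
}}

```text
t: 10.97
ee_pos: [0.5392, -0.2202, 0.1142]
tcp_rot: [-0.09, 1.566, 0.086]
ft_force: [-2.1, 2.9, 2.4]
finger_gap: 0.0199
```

```bash
python3 -c "
from h import *
go((.538,-.2196,.114)); tilt(6.4)"
```

```text
tcp [ 0.5392 -0.2202  0.1142] xaxis [ 0.003 -0.002 -1.   ] zyaw 6.42 q [-0.582  0.186  1.803  0.     1.148 -0.694] F [-2.1  2.9  2.4] T [0.96 0.53 0.02] gap 19.9 t 10.97
shift mm [ 0.2  0.7 -1.2]
rot to exact (tool) [0.0004 0.003  0.0021]
```

The key is home: it makes contact at TCP z 0.1142, matching the predicted 0.114. Now I turn it clockwise in steps.

Emit:
{"method": "send_rows", "body": {
  "targets": [
    {"travel": [0,0,0],"rot": [0.1,0,0],"fingers": 10},
    {"travel": [0,0,0],"rot": [0.1,0,0],"fingers": 10},
    {"travel": [0,0,0],"rot": [0.1,0,0],"fingers": 10},
    {"travel": [0,0,0],"rot": [0.1,0,0],"fingers": 10}
  ]
}}

```text
t: 11.3
ee_pos: [0.5387, -0.2193, 0.1142]
tcp_rot: [0.23, 1.557, -0.229]
ft_force: [-3.4, 5.7, 5.3]
finger_gap: 0.0196
```

```bash
python3 -c "
from h import *
go((.538,-.2196,.114))"
```

```text
tcp [ 0.5387 -0.2193  0.1142] xaxis [ 0.001  0.    -1.   ] zyaw -16.76 q [-5.820e-01  1.860e-01  1.804e+00  1.000e-03  1.151e+00 -2.900e-01] F [-3.4  5.7  5.3] T [1.68 1.02 0.14] gap 19.6 t 11.3
shift mm [ 0.2 -0.5 -0.6]
```

Emit:
{"method": "send_rows", "body": {
  "targets": [
    {"travel": [-0.3,0.5,-0.5],"rot": [0.1,0,0],"fingers": 10},
    {"travel": [0,0,0],"rot": [0.1,0,0],"fingers": 10},
    {"travel": [0,0,0],"rot": [0.1,0,0],"fingers": 10},
    {"travel": [0,0,0],"rot": [0.1,0,0],"fingers": 10}
  ]
}}

```text
t: 11.63
ee_pos: [0.5384, -0.2189, 0.1142]
tcp_rot: [0.542, 1.5, -0.542]
ft_force: [-2.1, 5.0, 2.9]
finger_gap: 0.0197
```

```bash
python3 -c "
from h import *
go((.538,-.2196,.114))"
```

```text
tcp [ 0.5384 -0.2189  0.1142] xaxis [ 0.002 -0.    -1.   ] zyaw -39.67 q [-5.810e-01  1.850e-01  1.805e+00  1.000e-03  1.150e+00  1.110e-01] F [-2.1  5.   2.9] T [1.4  0.74 0.17] gap 19.7 t 11.63
shift mm [ 0.2 -0.8  0.1]
```

Emit:
{"method": "send_rows", "body": {
  "targets": [
    {"travel": [0,0.4,-0.3],"rot": [0.1,0,0],"fingers": 10},
    {"travel": [0,0,0],"rot": [0.1,0,0],"fingers": 10},
    {"travel": [0,0,0],"rot": [0.1,0,0],"fingers": 10},
    {"travel": [0,0,0],"rot": [0.1,0,0],"fingers": 10}
  ]
}}

```text
t: 11.97
ee_pos: [0.5385, -0.2187, 0.1142]
tcp_rot: [0.85, 1.396, -0.85]
ft_force: [-2.7, 4.3, 3.6]
finger_gap: 0.0197
```

Emit:
{"method": "send_rows", "body": {
  "targets": [
    {"travel": [0,0,0],"rot": [0.1,0,0],"fingers": 10},
    {"travel": [0,0,0],"rot": [0.1,0,0],"fingers": 10},
    {"travel": [0,0,0],"rot": [0.1,0,0],"fingers": 10}
  ]
}}

```text
t: 12.22
ee_pos: [0.5385, -0.2186, 0.1142]
tcp_rot: [1.077, 1.286, -1.076]
ft_force: [-2.6, 4.8, 2.3]
finger_gap: 0.0199
```

```bash
python3 -c "
from h import *
go((.538,-.2196,.114))"
```

```text
tcp [ 0.5385 -0.2186  0.1142] xaxis [ 0.002 -0.001 -1.   ] zyaw -79.78 q [-0.581  0.184  1.806  0.     1.149  0.811] F [-2.6  4.8  2.3] T [1.3  0.72 0.18] gap 19.9 t 12.22
shift mm [ 0.2 -0.7  0.9]
```

Emit:
{"method": "send_rows", "body": {
  "targets": [
    {"travel": [0,0,0],"rot": [0.08,0,0],"fingers": 10},
    {"travel": [0,0,0],"rot": [0.08,0,0],"fingers": 10},
    {"travel": [0,0,0],"rot": [0,0,0],"fingers": 10}
  ]
}}

```text
t: 12.47
ee_pos: [0.5385, -0.2186, 0.1142]
tcp_rot: [1.194, 1.217, -1.192]
ft_force: [-3.1, 4.6, 3.6]
finger_gap: 0.0195
```

```bash
python3 -c "
from h import *
go((.538,-.2196,.114))"
```

```text
tcp [ 0.5385 -0.2186  0.1142] xaxis [ 0.002 -0.001 -1.   ] zyaw -88.76 q [-5.810e-01  1.840e-01  1.806e+00  1.000e-03  1.149e+00  9.680e-01] F [-3.1  4.6  3.6] T [1.35 0.75 0.05] gap 19.5 t 12.47
shift mm [ 0.2 -0.6  1. ]
```

Emit:
{"method": "send_rows", "body": {
  "targets": [
    {"travel": [0,0,0],"rot": [0.06,0,0],"fingers": 10},
    {"travel": [0,0,0],"rot": [0,0,0],"fingers": 10}
  ]
}}

```text
t: 12.63
ee_pos: [0.5386, -0.2186, 0.1142]
tcp_rot: [1.237, 1.189, -1.235]
ft_force: [-2.6, 4.1, 3.6]
finger_gap: 0.0199
```

```bash
python3 -c "
from h import *
go((.538,-.2196,.114))"
```

```text
tcp [ 0.5386 -0.2186  0.1142] xaxis [ 0.002 -0.001 -1.   ] zyaw -92.11 q [-5.810e-01  1.840e-01  1.806e+00  1.000e-03  1.149e+00  1.027e+00] F [-2.6  4.1  3.6] T [1.35 0.74 0.09] gap 19.9 t 12.63
shift mm [ 0.2 -0.5  1. ]
```

Torque about the vertical is still low, at about 0.1 N m, so the stop isn't reached. I continue in small steps.

Emit:
{"method": "send_rows", "body": {
  "targets": [
    {"travel": [0,0,0],"rot": [0.05,0,0],"fingers": 10},
    {"travel": [0,0,0],"rot": [0,0,0],"fingers": 10}
  ]
}}

```text
t: 12.8
ee_pos: [0.5386, -0.2186, 0.1142]
tcp_rot: [1.273, 1.165, -1.271]
ft_force: [-2.2, 4.2, 3.6]
finger_gap: 0.0198
```

```bash
python3 -c "
from h import *
go((.538,-.2196,.114))"
```

```text
tcp [ 0.5386 -0.2186  0.1142] xaxis [ 0.002 -0.001 -1.   ] zyaw -94.96 q [-5.810e-01  1.840e-01  1.806e+00  1.000e-03  1.149e+00  1.076e+00] F [-2.2  4.2  3.6] T [1.42 0.76 0.13] gap 19.8 t 12.8
shift mm [ 0.2 -0.5  1. ]
```

Emit:
{"method": "send_rows", "body": {
  "targets": [
    {"travel": [0,0,0],"rot": [0.05,0,0],"fingers": 10},
    {"travel": [0,0,0],"rot": [0,0,0],"fingers": 10}
  ]
}}

```text
t: 12.97
ee_pos: [0.5386, -0.2186, 0.1142]
tcp_rot: [1.31, 1.139, -1.308]
ft_force: [-2.4, 4.1, 3.8]
finger_gap: 0.0198
```

```bash
python3 -c "
from h import *
go((.538,-.2196,.114))"
```

```text
tcp [ 0.5386 -0.2186  0.1142] xaxis [ 0.002 -0.001 -1.   ] zyaw -97.82 q [-5.810e-01  1.840e-01  1.806e+00  1.000e-03  1.149e+00  1.126e+00] F [-2.4  4.1  3.8] T [1.37 0.76 0.1 ] gap 19.8 t 12.97
shift mm [ 0.2 -0.5  1. ]
```

Emit:
{"method": "send_rows", "body": {
  "targets": [
    {"travel": [0,0,0],"rot": [0.05,0,0],"fingers": 10},
    {"travel": [0,0,0],"rot": [0,0,0],"fingers": 10}
  ]
}}

```text
t: 13.13
ee_pos: [0.5386, -0.2186, 0.1142]
tcp_rot: [1.346, 1.113, -1.344]
ft_force: [-1.8, 4.0, 3.8]
finger_gap: 0.0196
```

```bash
python3 -c "
from h import *
go((.538,-.2196,.114))"
```

```text
tcp [ 0.5386 -0.2186  0.1142] xaxis [ 0.002 -0.001 -1.   ] zyaw -100.69 q [-5.810e-01  1.840e-01  1.806e+00  1.000e-03  1.149e+00  1.176e+00] F [-1.8  4.   3.8] T [1.38 0.77 0.09] gap 19.6 t 13.13
shift mm [ 0.2 -0.4  1.1]
```

Emit:
{"method": "send_rows", "body": {
  "targets": [
    {"travel": [0,0,0],"rot": [0.05,0,0],"fingers": 10},
    {"travel": [0,0,0],"rot": [0,0,0],"fingers": 10}
  ]
}}

```text
t: 13.3
ee_pos: [0.5386, -0.2186, 0.1142]
tcp_rot: [1.382, 1.086, -1.38]
ft_force: [-2.5, 3.0, 3.6]
finger_gap: 0.0196
```

Run:
```python
from h import *
go((.538,-.2196,.114))
a,m=snap('scene','s5.png'); b,m=snap('wrist','w5.png')
cv2.imwrite('pics/s5c.png',np.hstack([cv2.resize(a[180:400,90:310],(400,400)),cv2.resize(b[60:360,130:430],(400,400))]))
```

```text
tcp [ 0.5386 -0.2186  0.1142] xaxis [ 0.002 -0.001 -1.   ] zyaw -103.55 q [-5.810e-01  1.840e-01  1.806e+00  1.000e-03  1.149e+00  1.226e+00] F [-2.5  3.   3.6] T [1.4  0.76 0.2 ] gap 19.6 t 13.3
shift mm [ 0.2 -0.3  1.1]
```

View pics/s5c.png

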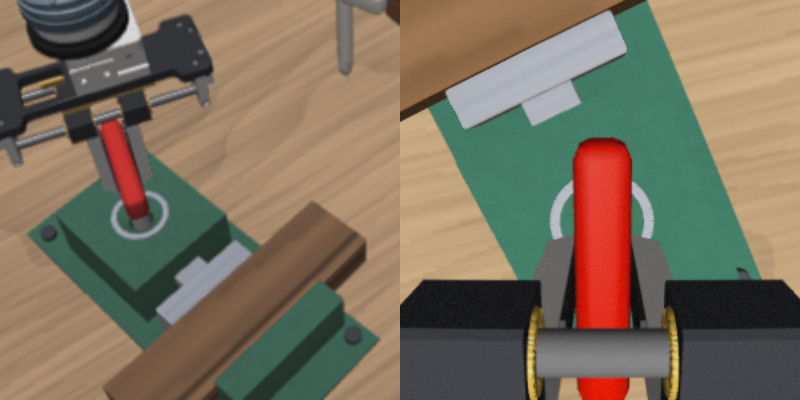

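The handle is still aligned with the fingers, and the steel jaw has moved out to the board (gap at about (240,270) nearly closed). Torque is beginning to rise, so I continue gently.

Emit:
{"method": "send_rows", "body": {
  "targets": [
    {"travel": [0,0,0],"rot": [0.04,0,0],"fingers": 10},
    {"travel": [0,0,0],"rot": [0,0,0],"fingers": 10}
  ]
}}

```text
t: 13.57
ee_pos: [0.5386, -0.2186, 0.1142]
tcp_rot: [1.41, 1.064, -1.408]
ft_force: [-2.4, 4.5, 3.8]
finger_gap: 0.0197
```

```bash
python3 -c "
from h import *
go((.538,-.2196,.114))"
```

```text
tcp [ 0.5386 -0.2186  0.1142] xaxis [ 0.002 -0.001 -1.   ] zyaw -105.81 q [-5.810e-01  1.840e-01  1.806e+00  1.000e-03  1.149e+00  1.266e+00] F [-2.4  4.5  3.8] T [1.38 0.78 0.18] gap 19.7 t 13.57
shift mm [ 0.2 -0.3  1.1]
```

Emit:
{"method": "send_rows", "body": {
  "targets": [
    {"travel": [0,0,0],"rot": [0.04,0,0],"fingers": 10},
    {"travel": [0,0,0],"rot": [0,0,0],"fingers": 10}
  ]
}}

```text
t: 13.73
ee_pos: [0.5386, -0.2186, 0.1142]
tcp_rot: [1.439, 1.041, -1.436]
ft_force: [-2.5, 4.8, 3.7]
finger_gap: 0.0197
```

```bash
python3 -c "
from h import *
go((.538,-.2196,.114))
m=viewer.camera_model('wrist')
# clamp plate edges in w5 view at top z=.062 not visible; jaw edge line & plate right edge
f=300/400
for A,B,z in (((648,0),(755,270),.0),((465,128),(626,48),.05)):
    P,Q=[onz(m,130+(u-400)*f,60+v*f,z) for u,v in (A,B)]; d=Q-P; print(P,Q,np.degrees(np.arctan2(d[1],d[0])))
"
```

```text
tcp [ 0.5386 -0.2186  0.1142] xaxis [ 0.002 -0.001 -1.   ] zyaw -108.1 q [-5.810e-01  1.840e-01  1.806e+00  1.000e-03  1.149e+00  1.306e+00] F [-2.5  4.8  3.7] T [1.39 0.76 0.24] gap 19.7 t 13.73
shift mm [ 0.2 -0.3  1.1]
[ 0.64471338 -0.28335219  0.        ] [ 0.4549347  -0.30309466  0.        ] -174.06094396117493
[ 0.60628912 -0.16471817  0.05      ] [ 0.61834612 -0.25827324  0.05      ] -82.65642780865646
```

Run:
```python
from h import *
b,m=snap('wrist','w6.png')
for f in ('w4.png','w5.png','w6.png'):
    a=cv2.imread('pics/'+f); hsv=cv2.cvtColor(a,cv2.COLOR_BGR2HSV); M=cv2.inRange(hsv,(0,120,50),(8,255,255)); M[260:]=0
    ys=[y for y in range(160,245,6) if (M[y]>0).sum()>10]; L=[np.where(M[y])[0].min() for y in ys]; Rr=[np.where(M[y])[0].max() for y in ys]
    print(f,'left slope',np.polyfit(ys,L,1).round(3),'right',np.polyfit(ys,Rr,1).round(3))
c=b[40:240,110:430]; cv2.imwrite('pics/w6c.png',cv2.resize(c,None,fx=2.5,fy=2.5,interpolation=3))
```

```text
w4.png left slope [-3.40000e-02  2.68337e+02] right [4.10000e-02 2.93879e+02]
w5.png left slope [-2.70000e-02  2.66846e+02] right [   4.645 -522.018]
w6.png left slope [-3.10000e-02  2.67308e+02] right [-4.15000e-01  4.77575e+02]
```

View pics/w6c.png

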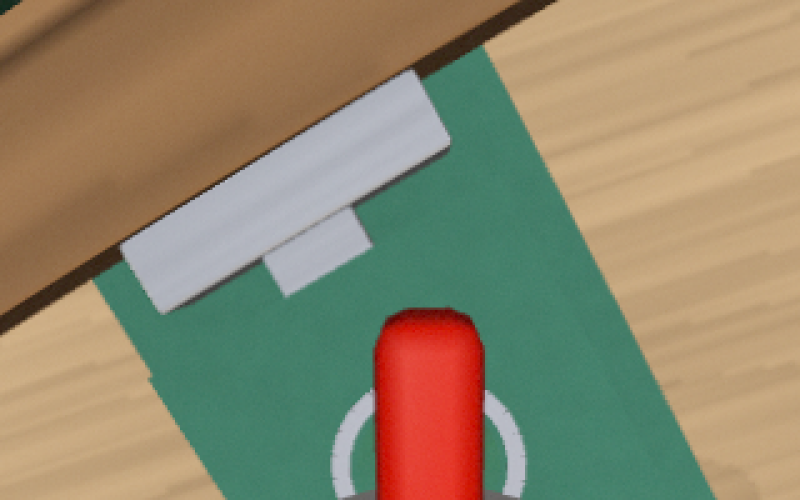

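The jaw at (285,190) now lies on the board and the handle hasn't twisted in the fingers. I push on until the torque rises clearly.

Emit:
{"method": "send_rows", "body": {
  "targets": [
    {"travel": [0,0,0],"rot": [0.05,0,0],"fingers": 10},
    {"travel": [0,0,0],"rot": [0,0,0],"fingers": 10},
    {"travel": [0,0,0],"rot": [0,0,0],"fingers": 10}
  ]
}}

```text
t: 14.03
ee_pos: [0.5386, -0.2186, 0.1142]
tcp_rot: [1.473, 1.012, -1.471]
ft_force: [-2.7, 5.3, 3.5]
finger_gap: 0.0197
```

```bash
python3 -c "
from h import *
go((.538,-.2196,.114))"
```

```text
tcp [ 0.5386 -0.2186  0.1142] xaxis [ 0.002 -0.001 -1.   ] zyaw -110.89 q [-5.810e-01  1.840e-01  1.806e+00  1.000e-03  1.149e+00  1.354e+00] F [-2.7  5.3  3.5] T [1.39 0.75 0.19] gap 19.7 t 14.03
shift mm [ 0.2 -0.2  1.1]
```

Emit:
{"method": "send_rows", "body": {
  "targets": [
    {"travel": [0,0,0],"rot": [0.05,0,0],"fingers": 10},
    {"travel": [0,0,0],"rot": [0,0,0],"fingers": 10},
    {"travel": [0,0,0],"rot": [0,0,0],"fingers": 10}
  ]
}}

```text
t: 14.28
ee_pos: [0.5386, -0.2187, 0.1142]
tcp_rot: [1.508, 0.981, -1.506]
ft_force: [-2.7, 4.6, 3.8]
finger_gap: 0.0196
```

Run:
```python
from h import *
go((.538,-.2196,.114))
b,m=snap('wrist','w7.png')
# jaw front edge vs board: grey mask centroid distance (world, z=.05) from ring centre
for f in ('w5.png','w6.png','w7.png'):
    a=cv2.imread('pics/'+f); hsv=cv2.cvtColor(a,cv2.COLOR_BGR2HSV); M=cv2.inRange(hsv,(100,5,120),(150,60,255)); M[150:]=0
    c=max(cv2.findContours(M,0,1)[0],key=cv2.contourArea); print(f,cv2.minAreaRect(c))
    M=cv2.inRange(hsv,(0,120,50),(8,255,255)); ys=range(170,200,4); L=[np.where(M[y,:300])[0].min() for y in ys]; print(L)
```

```text
tcp [ 0.5386 -0.2187  0.1142] xaxis [ 0.002 -0.001 -1.   ] zyaw -113.74 q [-0.581  0.184  1.806  0.     1.149  1.404] F [-2.7  4.6  3.8] T [1.39 0.76 0.3 ] gap 19.6 t 14.28
shift mm [ 0.2 -0.2  1.1]
w5.png ((232.0885467529297, 111.0684814453125), (32.96998596191406, 137.31930541992188), 64.29004669189453)
[np.int64(264), np.int64(262), np.int64(260), np.int64(260), np.int64(260), np.int64(260), np.int64(260), np.int64(260)]
w6.png ((224.058837890625, 115.76470184326172), (32.92772674560547, 136.85586547851562), 59.03623962402344)
[np.int64(263), np.int64(262), np.int64(260), np.int64(260), np.int64(260), np.int64(260), np.int64(260), np.int64(261)]
w7.png ((215.6000213623047, 121.30001068115234), (32.80000686645508, 133.4000244140625), 53.130104064941406)
[np.int64(263), np.int64(262), np.int64(260), np.int64(260), np.int64(260), np.int64(260), np.int64(260), np.int64(260)]
```

Run:
```python
from h import *
m=viewer.camera_model('wrist'); C=np.array([.5386,-.2187])
cl=np.radians(10.8); ax=np.array([np.cos(cl),np.sin(cl)])
for f,y in (('w5.png',-103.55),('w6.png',-108.1),('w7.png',-113.74)):
    a=cv2.imread('pics/'+f); hsv=cv2.cvtColor(a,cv2.COLOR_BGR2HSV); M=cv2.inRange(hsv,(100,5,120),(150,60,255)); M[150:]=0
    c=max(cv2.findContours(M,0,1)[0],key=cv2.contourArea).reshape(-1,2).astype(float)
    P=np.array([onz(m,u,v,.05)[:2] for u,v in c])-C; t=np.radians(y+113.74); R=np.array([[np.cos(t),-np.sin(t)],[np.sin(t),np.cos(t)]]); P=P@R.T
    r=cv2.minAreaRect((P*1e3).astype(np.float32)); s=P@ax*1e3; w=P@np.array([-ax[1],ax[0]])*1e3
    print(f,'jaw along axis front %.1f back %.1f, lateral %.1f..%.1f'%(s.max(),s.min(),w.min(),w.max()),r)
# before: initial top view vs. scene
for f in ('top0.png',):
    a=cv2.imread('pics/'+f); mt=viewer.camera_model('top'); M=cv2.inRange(cv2.cvtColor(a,cv2.COLOR_BGR2HSV),(100,5,120),(150,60,255)); w=M*0; w[150:180,360:430]=M[150:180,360:430]
    c=max(cv2.findContours(w,0,1)[0],key=cv2.contourArea).reshape(-1,2); P=np.array([onz(mt,u,v,.05)[:2] for u,v in c])-C; s=P@ax*1e3; print('top0',s.max(),s.min())
```

```text
w5.png jaw along axis front 96.1 back 73.9, lateral -48.2..46.7 ((83.52802276611328, 15.092281341552734), (21.76569366455078, 94.98101806640625), 11.366206169128418)
w6.png jaw along axis front 96.0 back 73.6, lateral -48.4..46.7 ((83.38238525390625, 15.003936767578125), (21.80178451538086, 95.13399505615234), 11.374095916748047)
w7.png jaw along axis front 95.8 back 73.6, lateral -48.6..44.7 ((83.40702056884766, 13.843673706054688), (21.781766891479492, 93.19408416748047), 11.286688804626465)
top0 84.39383351381754 61.71880697531224
```

The jaw hasn't moved along its axis since picture w5 (96.1, 96.0, 95.8 mm, against 84.4 at the start), so the screw is at its stop and the rest is elastic. I back off inside the key's play and watch the torque go.

Emit:
{"method": "send_rows", "body": {
  "targets": [
    {"travel": [0,0,0],"rot": [-0.06,0,0],"fingers": 10},
    {"travel": [0,0,0],"rot": [0,0,0],"fingers": 10}
  ]
}}

```text
t: 14.5
ee_pos: [0.5386, -0.2186, 0.1142]
tcp_rot: [1.466, 1.019, -1.463]
ft_force: [-2.8, 5.2, 3.2]
finger_gap: 0.0201
```

```bash
python3 -c "
from h import *
go((.538,-.2196,.114))"
```

```text
tcp [ 0.5386 -0.2186  0.1142] xaxis [ 0.002 -0.001 -1.   ] zyaw -110.25 q [-5.810e-01  1.840e-01  1.806e+00  1.000e-03  1.149e+00  1.343e+00] F [-2.8  5.2  3.2] T [ 1.38  0.77 -0.04] gap 20.1 t 14.5
shift mm [ 0.2 -0.2  1.1]
```

Emit:
{"method": "send_rows", "body": {
  "targets": [
    {"travel": [0,0,0],"rot": [-0.08,0,0],"fingers": 10},
    {"travel": [0,0,0],"rot": [0,0,0],"fingers": 10}
  ]
}}

```text
t: 14.67
ee_pos: [0.5386, -0.2187, 0.1142]
tcp_rot: [1.408, 1.066, -1.405]
ft_force: [-2.1, 4.0, 3.1]
finger_gap: 0.0198
```

```bash
python3 -c "
from h import *
go((.538,-.2196,.114))"
```

```text
tcp [ 0.5386 -0.2187  0.1142] xaxis [ 0.002 -0.001 -1.   ] zyaw -105.61 q [-5.810e-01  1.840e-01  1.806e+00  1.000e-03  1.149e+00  1.262e+00] F [-2.1  4.   3.1] T [1.35 0.79 0.11] gap 19.8 t 14.67
shift mm [ 0.2 -0.3  1.1]
```

Emit:
{"method": "send_rows", "body": {
  "targets": [
    {"travel": [0,0,0],"rot": [-0.08,0,0],"fingers": 10},
    {"travel": [0,0,0],"rot": [0,0,0],"fingers": 10}
  ]
}}

```text
t: 14.83
ee_pos: [0.5386, -0.2187, 0.1142]
tcp_rot: [1.35, 1.109, -1.348]
ft_force: [-1.9, 4.7, 3.8]
finger_gap: 0.0198
```

```bash
python3 -c "
from h import *
go((.538,-.2196,.114))"
```

```text
tcp [ 0.5386 -0.2187  0.1142] xaxis [ 0.002 -0.001 -1.   ] zyaw -101.03 q [-5.810e-01  1.840e-01  1.806e+00  1.000e-03  1.149e+00  1.182e+00] F [-1.9  4.7  3.8] T [1.37 0.79 0.04] gap 19.8 t 14.83
shift mm [ 0.2 -0.4  1. ]
```

Torque is gone, and the screw stays where it's left. I let go and look before retreating.

Emit:
{"method": "send_rows", "body": {
  "targets": [
    {"travel": [0,0,0],"rot": [0,0,0],"fingers": 24},
    {"travel": [0,0,0],"rot": [0,0,0],"fingers": 30},
    {"travel": [0,0,0],"rot": [0,0,0],"fingers": 50},
    {"travel": [0,0,0],"rot": [0,0,0],"fingers": 50},
    {"travel": [0,0,0],"rot": [0,0,0],"fingers": 50}
  ]
}}

```text
t: 15.25
ee_pos: [0.539, -0.2195, 0.1139]
tcp_rot: [1.353, 1.105, -1.351]
ft_force: [0.4, -0.6, -0.1]
finger_gap: 0.0466
```

Run:
```python
from h import *
go((.538,-.2196,.114))
b,m=snap('wrist','w8.png')
hsv=cv2.cvtColor(b,cv2.COLOR_BGR2HSV); M=cv2.inRange(hsv,(0,120,50),(8,255,255)); M[280:]=0
c=max(cv2.findContours(M,0,1)[0],key=cv2.contourArea); print(cv2.minAreaRect(c),cv2.fitLine(c,2,0,.01,.01).ravel())
```

```text
tcp [ 0.539  -0.2195  0.1139] xaxis [ 0.004 -0.003 -1.   ] zyaw -101.29 q [-0.581  0.185  1.806 -0.     1.147  1.187] F [ 0.4 -0.6 -0.1] T [ 0.01 -0.01  0.01] gap 46.6 t 15.25
shift mm [-0.1 -0.9  0.3]
((278.1651611328125, 221.75669860839844), (115.33692932128906, 43.331329345703125), 88.85424041748047) [3.0393405e-02 9.9953800e-01 2.7865985e+02 2.2474150e+02]
```

Emit:
{"method": "send_rows", "body": {
  "targets": [
    {"travel": [-10,0,0],"rot": [0,0,0],"fingers": 50},
    {"travel": [-25,0,0],"rot": [0,0,0],"fingers": 50},
    {"travel": [-35,0,0],"rot": [0,0,0],"fingers": 50},
    {"travel": [-35,0,0],"rot": [0,0,0],"fingers": 50},
    {"travel": [-35,0,0],"rot": [0,0,0],"fingers": 50}
  ]
}}

```text
t: 15.72
ee_pos: [0.5381, -0.2187, 0.256]
tcp_rot: [1.353, 1.105, -1.351]
ft_force: [0.4, -0.0, -0.4]
finger_gap: 0.0502
```

Emit:
{"method": "send_rows", "body": {
  "targets": [
    {"travel": [0,-40,0],"rot": [0,0,0],"fingers": 50},
    {"travel": [0,-40,0],"rot": [0,0,0],"fingers": 50},
    {"travel": [0,-20,0],"rot": [0,0,0],"fingers": 50},
    {"travel": [0,0,0],"rot": [0,0,0],"fingers": 50}
  ]
}}

```text
t: 16.05
ee_pos: [0.438, -0.1985, 0.2543]
tcp_rot: [1.354, 1.104, -1.352]
ft_force: [0.3, -0.1, 0.1]
finger_gap: 0.0502
```

Run:
```python
from h import *
go((.538,-.2196,.114))
a,ms=snap('scene','s9.png');b,m=snap('wrist','w9.png'); t,mt=snap('top','t9.png')
def red(im,near):
    n,l,s,c=cv2.connectedComponentsWithStats(cv2.inRange(cv2.cvtColor(im,cv2.COLOR_BGR2HSV),(0,120,50),(8,255,255)))
    i=min((i for i in range(1,n) if s[i,4]>100),key=lambda i:np.hypot(*(c[i]-near))); return c[i],s[i],(l==i).astype(np.uint8)
P=(.538,-.2196,.133)
for mm,im in ((ms,a),(m,b),(mt,t)):
    q=proj(mm,P); c,s,M=red(im,q); r=cv2.minAreaRect(cv2.findContours(M,0,1)[0][0])
    print('pred handle centre',np.round(q,1),'found',c.round(1),s,'onz',onz(mm,*c,.137).round(4),r)
    if mm is m:
        bx=cv2.boxPoints(r); e=sorted([(np.linalg.norm(bx[i]-bx[(i+1)%4]),(bx[i]+bx[(i+1)%4])/2) for i in range(4)],key=lambda t:t[0])
        A,B=[onz(m,*e[i][1],.147) for i in (0,1)]; d=B-A; print('len',np.linalg.norm(d),'yaw',np.degrees(np.arctan2(d[1],d[0]))%180,(A+B)/2)
cv2.imwrite('pics/s9c.png',np.hstack([cv2.resize(a[200:400,80:280],(400,400)),cv2.resize(b[30:330,130:430],(400,400))]))
```

```text
tcp [ 0.438  -0.1985  0.2543] xaxis [ 0.004 -0.003 -1.   ] zyaw -101.35 q [-0.662 -0.208  1.927 -0.     1.417  1.107] F [ 0.3 -0.1  0.1] T [ 0.03  0.04 -0.01] gap 50.2 t 16.05
shift mm [140.8 101.6   0.7]
pred handle centre [156.9 272.3] found [158.2 272.4] [144 246  30  54 686] onz [ 0.5429 -0.2189  0.137 ] ((158.24588012695312, 272.396484375), (55.54066467285156, 12.854388236999512), 67.16634368896484)
pred handle centre [281.2  87.4] found [280.8  83.4] [ 268   21   27  127 2981] onz [ 0.5408 -0.2198  0.137 ] ((280.6532287597656, 84.02835845947266), (126.18257904052734, 24.415645599365234), 88.7939453125)
len 0.0975428667677289 yaw 169.84521936713404 [ 0.53783209 -0.21911065  0.147     ]
pred handle centre [417.1 192.5] found [418.2 185.5] [411 169  15  34 352] onz [ 0.5522 -0.2211  0.137 ] ((418.072998046875, 185.037841796875), (11.17731761932373, 33.22003173828125), 8.972626686096191)
```

View pics/s9c.png

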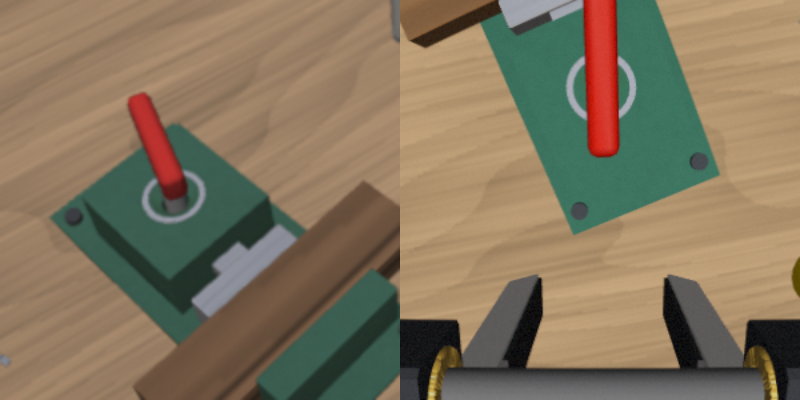

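The key stands upright in the well (handle centre 0.5378, -0.2191, length 97.5 mm at home height), and the jaw at (245,275) lies against the board. One last numeric check of the jaw and the blue key before handing in.

Run:
```python
from h import *
m=viewer.camera_model('scene'); C=np.array([.5386,-.2187]); cl=np.radians(10.8); ax=np.array([np.cos(cl),np.sin(cl)])
for f in ('scene0','s4','s5','s9'):
    a=cv2.imread(f'pics/{f}.png'); hsv=cv2.cvtColor(a,cv2.COLOR_BGR2HSV)
    w=np.zeros(a.shape[:2],np.uint8); w[305:365,165:240]=255
    M=cv2.inRange(hsv,(100,5,100),(150,70,255))&w; c=max(cv2.findContours(M,0,1)[0],key=cv2.contourArea).reshape(-1,2)
    s=np.array([(onz(m,u,v,.05)[:2]-C)@ax*1e3 for u,v in c]); print(f,'jaw front %.1f back %.1f'%(s.max(),s.min()))
    B=cv2.moments(cv2.inRange(hsv,(100,120,50),(130,255,255))[150:205,355:400]); print('  blue',B['m10']/B['m00']+355,B['m01']/B['m00']+150)
a=cv2.imread('pics/s9.png'); cv2.imwrite('pics/fin.png',cv2.resize(a[295:375,150:260],None,fx=7,fy=7,interpolation=3))
```

```text
scene0 jaw front 94.4 back 67.8
  blue 377.2184724689165 178.3321492007105
s4 jaw front 94.6 back 67.8
  blue 378.7888307155323 178.38568935427574
s5 jaw front 102.8 back 67.8
  blue 378.7888307155323 178.38568935427574
s9 jaw front 102.8 back 67.7
  blue 378.81260945709283 178.3782837127846
```

View pics/fin.png

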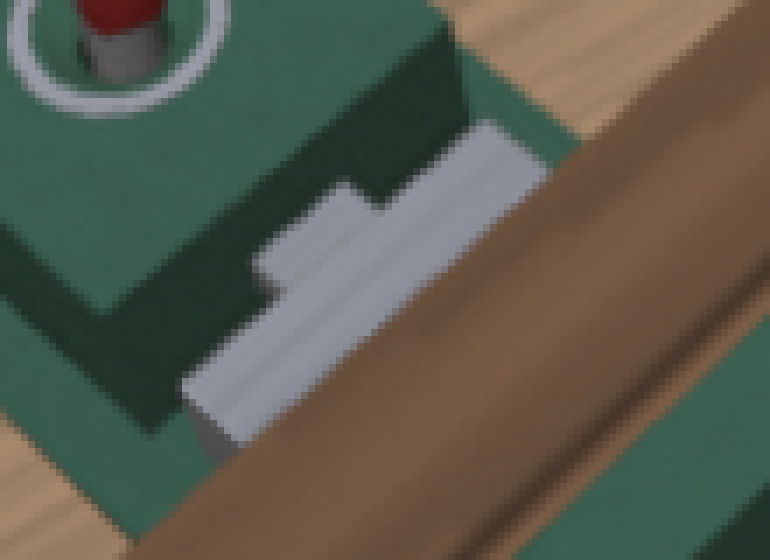

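The jaw at (350,300) lies flush on the board and hasn't moved since before release.

```bash
python3 -c "
from bench import arm
print(arm.hand_in())"
```

```text
the job is handed in; nothing more can be done
None
```

The board is clamped and the job is handed in, at about 16 s of robot time. I took the red key from the stand, stood it home in the socket and turned it clockwise about 120°. I then backed it off about 13° within its play and let go.

**Checks that agreed:**
- **Key home:** floor contact came at a tool height of 114.2 mm, against a predicted 114 mm.
- **Key upright:** after release the handle centre was at (0.538, -0.219), in line with the socket.
- **Screw at its stop:** the jaw lies flush on the board. It did not move over the last 10° of turning or on release.
- **Robot clear:** the last force readings were about zero.

**Checks that did not fit cleanly:**
- **No sharp stop:** torque rose only to about 0.3 N m, and the key went about 15° past where I expected the stop. I stopped on the jaw not moving rather than on torque.
- **Blue key:** it is still in its hole, but its image is about 1.6 px from where it started. I did not find out why.

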